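# Tighten the slack wing nut on the plant press

## Task

The plant press on the lab bench has a wing nut at each of its four corners; three are tight, with their wings in line with each other, and one has worked slack and stands askew. Turn the slack one clockwise (seen from above), about a tenth to a fifth of a turn, until its wings are parallel to the wings of the other three, and let it go there. Leave the two small specimen jars on the press standing where they are.

Things in the scene. Friction and masses are not known exactly. Their poses are not given: they have to be found in the camera images.
- nut (a joint): Turn of the slack wing nut about its upright bolt, rad; grows clockwise seen from above. 0 (the aim): wings parallel to those of the three tight nuts. Starts between -1.25 and -0.65, can turn from -1.5 to 0.4. Steady drag of about 0.12 N m, no spring: it stays where it is left and does not rise or sink as it turns.
- nut_grip (a point): Point on the slack nut's axis, 28 mm above the press's top, the height to pinch the wings at. Turns with the nut: y runs along the wings, x square to their flats (pinch along x), z up. Aluminium wing nut 56 mm over the wings, which are 10 mm thick and rise in a V to 36 mm above the press's top; they can be pinched right across the axis. Below 7 mm there is a foot 24 mm across.
- press: Plant press: two 220 mm square plywood boards with card between, fixed on the bench, top 54 mm above it; origin at the centre of its underside. Four like wing nuts stand at x, y = +-75 mm, the slack one at any corner. The tight three cannot turn; their wings lie along the press's y. A loose steel weight, 58 mm wide and 48 mm high, stands at its middle; a spare wing nut stands on the bench beside it.
- jar_r: Small loose glass specimen jar with a white cap, 40 mm across, 55 mm high, about 80 g; origin at the centre of its underside. Stands on the press midway between the two nuts on its -y side; its wall is 49 to 61 mm from either nut's axis, so fingers opened wide after the turn can strike it.
- jar_l: The other such jar, the same in size, midway between the two nuts on the press's +y side.

How it is judged:
By the outcome, as a careful person would: the job done as asked, in the order asked, and still so for the second after the job is handed in, with the robot touching nothing.
It also fails if it takes over 32 s, if anything falls off the work surface, if the arm or the gripper's body presses on something with over 40 N, if the wrist force passes 120 N, or if a joint passes its speed limit or range.

## Robot

A 6-joint arm with a two-finger parallel gripper is mounted at the origin on the work surface. World frame = base frame: x ahead of the robot, y to its left, z up, the work surface at z = 0. Lengths are in mm, angles in rad, forces in N, time in s.
With the tool pointing down it reaches from about 275 to 1000 mm from the base axis. Payload 8.4 kg.
Tool frame: the origin (TCP) lies between the finger pads; the fingertips stand 8 mm ahead of it and the grasp point (between the pads) lies 11 mm behind it (tcp_to_tips is the distance from the TCP to the fingertips, in mm); z points along the fingers, y is the line along which they close (so a half turn about z gives the same grasp; the last joint's range is limited). The gripper opens to 85 mm and grips with 20 to 120 N. Pads are 22 mm wide; open, the fingers measure 114 mm over their backs; the gripper's body (76 mm by 85 mm) begins 54 mm behind the grasp point. The pads swing forward as they close: fully open they stand 13 mm farther back than shut.
Start: joints at [-1.114, 0.353, 1.633, -0, 1.155, -0.002], TCP at [276.794, -560.369, 239.281] pointing down, gripper open.
Joint ranges: [-2.63, 2.63], [-0.92, 2.1], [0.06, 2.66], [-1.3, 4.44], [0, 2.69], [-3.02, 3.02]. Speed limits (rad/s): [2.22, 2.22, 2.79, 3.14, 3.14, 3.14].

## Interface

Orientations are given as [roll, pitch, yaw] about the fixed x, y, z axes, in that order (R = Rz(yaw) Ry(pitch) Rx(roll)).
In Python, from rig import * gives the robot as it stands.
- The arm moves only by the tool step_arm, never from a script. Its argument "motion" is a list of rows, each an object with "claw": the finger opening in mm, from 0 to 85.4; "delta_pos": the shift along the tool's x, y, z in mm, a list of three; "turn": the turn about the tool's z in rad. In form: [{"claw": claw, "delta_pos": [dx, dy, dz], "turn": turn}, ...]. A call has 1 to 8 rows; each row shifts and turns the commanded pose from where the row before left it, along the tool's axes as they then stand; what a row does not reach is not made up. A row lasts 1/12 s, in which the tool goes at most 41.7 mm and 7.16 degrees, less where a joint would pass 70% of its speed; a pose out of reach is approached as far as the arm can. A call is refused whole if a number of a shift passes 41.7 or a number of a turn 0.125, either way. A call with a gripper value outside its range is refused whole. The fingers move at their own pace and stop on an object; "force" is the grip in N (left out, the last holds). Time passes only in rows, so rows that do not move let the fingers close. It gives the time, the measured TCP pose, the force, the opening and the grip force at its end, in the units of the state.
- sense(): the state, without advancing time (a new reading comes with each control period).
- grab_frame(name): name is "scene" or "top" or "wrist"; returns a dict with "img" (400x640x3 uint8, red, green, blue), "vertical_fov" (degrees; the focal length in pixels is half the picture's height over the tangent of half this angle, whatever the lens; pixels are square), "cx", "cy" (the principal point, pixels), "R" (3x3) and "t" (3): a world point X has camera coordinates R X + t. Camera axes: x right, y down, z forward; pixel columns grow to the right and rows downward; lengths in mm; the calibration is good to about 2 mm. A picture is of the moment at which its call begins. There is no depth.
- sign_off(): hands the job in; it is judged then, once.
The state is a dict: "clock": time; "qpos": joint angles; "qvel": joint speeds; "joint_efforts": joint torques, N m; "eef_pos": TCP position; "tcp_rot": TCP orientation; "contact_force": force on the tool from outside, world axes, zero at the start; "wrist_torque": the same for the moment, N m; "opening": opening from 0.0 (shut) to 1.0 (fully open); "grasp_force": force on a finger pad.
Only numpy, scipy, OpenCV 4.12 (cv2) and the standard library are available. Lean on these libraries where they do the work, as an engineer would, in place of code of your own. Each camera call takes 0.05 s, during which the arm holds its last target. There are 200 camera calls.

## Working session

There is one attempt and no reset: what is moved stays moved. The work goes in short steps, Python scripts to look and compute and a tool call to move; the robot and the scene stay as the last step left them, time stands still between calls to the robot, and variables do not carry over. Pictures are saved under pics/ and viewed, at most 10 in all, crops included, and the job is handed in when it is done.

Besides the shell and the picture viewer there is one more tool, called after ">>>" as name([rows], argument=value, ...), one row to a line, values as JSON. step_arm: Moves the arm, as the interface text tells. Its arguments: {"type":"object","properties":{"motion":{"type":"array","items":{"type":"object","properties":{"claw":{"type":"number"},"delta_pos":{"type":"array","items":{"type":"number"}},"turn":{"type":"number"}}}},"force":{"type":"number"}},"required":["motion"]}

```bash
mkdir -p pics; python3 - <<'E'
from rig import *
import cv2,pickle
s=sense();print(s)
for n in("top","scene"):
    f=grab_frame(n);pickle.dump(f,open(n+".pkl","wb"));cv2.imwrite(f"pics/{n}0.png",f["img"][:,:,::-1])
    print(n,f["vertical_fov"],f["cx"],f["cy"],f["R"],f["t"])
E
```

```text
{'clock': 0.0, 'qpos': array([-1.11437019e+00,  3.53652169e-01,  1.63415187e+00,  2.44796621e-05,
        1.15522200e+00, -2.38560074e-03]), 'qvel': array([ 1.01579756e-03, -6.35436779e-05, -4.12942075e-04,  1.89152078e-03,
        1.11268544e-03,  1.24727996e-04]), 'joint_efforts': array([ 3.77557066e-03, -6.05237603e+01, -3.42058504e+01,  3.80653109e-04,
        9.47600172e-03, -5.51720632e-06]), 'eef_pos': array([ 276.60378592, -559.92118758,  238.55158846]), 'tcp_rot': array([-3.14015933e+00, -2.58012939e-05,  4.58801824e-01]), 'contact_force': array([0.45324336, 0.34068994, 0.66517994]), 'wrist_torque': array([-0.01395878,  0.02339197,  0.00131977]), 'grasp_force': 0.0, 'opening': 0.9982249394117843}
top 42.89348241737366 315.9045890403435 207.21030582171423 [[-0.00904732 -0.99964043 -0.0252421 ]
 [-0.99591573  0.01127563 -0.08958077]
 [ 0.08983318  0.02432854 -0.99565964]] [ 75.10765193 541.56163228 736.45682286]
scene 53.01512619844374 325.2012788748491 201.9373787957136 [[ 0.63763057  0.77026252  0.01108634]
 [ 0.56310845 -0.4562293  -0.68903098]
 [-0.52567683  0.44559003 -0.72464708]] [-387.39825315 -255.29707399  955.30232868]
```

View pics/top0.png

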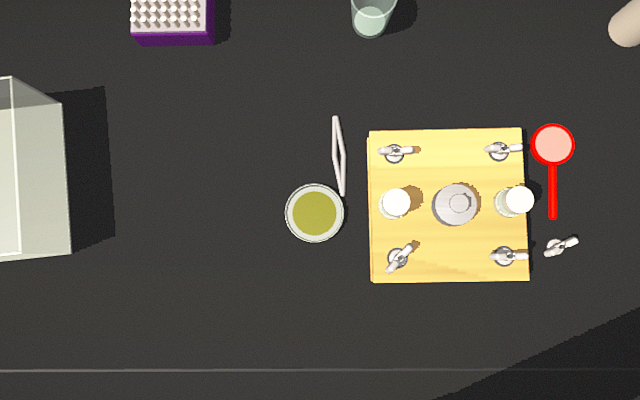

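The top view shows the press with corners near (370,130), (522,128), (528,280) and (373,282). The three tight nuts are at (395,152), (500,151) and (505,256). The slack nut, wings askew, is at (398,258). Jars are at (396,203) and (515,201).

```bash
cat > h.py <<'E'
import numpy as np,cv2
def ray(f,u,v,z):
    F=200/np.tan(np.radians(f["vertical_fov"])/2)
    d=f["R"].T@np.array([(u-f["cx"])/F,(v-f["cy"])/F,1]);c=-f["R"].T@f["t"]
    return c+d*(z-c[2])/d[2]
def proj(f,X):
    F=200/np.tan(np.radians(f["vertical_fov"])/2)
    p=f["R"]@np.asarray(X,float)+f["t"];return np.array([f["cx"]+F*p[0]/p[2],f["cy"]+F*p[1]/p[2]])
E
python3 - <<'E'
from h import *
import pickle
f=pickle.load(open("top.pkl","rb"));im=f["img"]
hsv=cv2.cvtColor(im,cv2.COLOR_RGB2HSV)
m=cv2.inRange(hsv,(12,70,90),(35,255,255));m[:,:350]=0
c=max(cv2.findContours(m,0,2)[0],key=cv2.contourArea)
P=np.float32([ray(f,*p[0],54)[:2] for p in cv2.convexHull(c)])
r=cv2.minAreaRect(P);print(r,cv2.boxPoints(r))
for (u,v) in [(395,152),(500,151),(505,256),(398,258)]: print(ray(f,u,v,75))
tiles=[cv2.resize(im[v-25:v+25,u-30:u+30],None,fx=6,fy=6,interpolation=cv2.INTER_CUBIC) for u,v in[(395,152),(500,151),(398,258),(505,256)]]
cv2.imwrite("pics/nuts.png",np.vstack([np.hstack(tiles[:2]),np.hstack(tiles[2:])])[:,:,::-1])
E
```

```text
((542.1513671875, -117.54220581054688), (220.7218475341797, 224.8571014404297), 0.45542728900909424) [[ 430.90027     -5.9944277]
 [ 432.68762   -230.8444   ]
 [ 653.40247   -229.08998  ]
 [ 651.6151      -4.2400055]]
[614.49858354 -43.58535832  75.        ]
[ 613.85188811 -189.97518736   75.        ]
[ 467.60122228 -190.76093085   75.        ]
[466.15763459 -44.31049507  75.        ]
```

View pics/nuts.png

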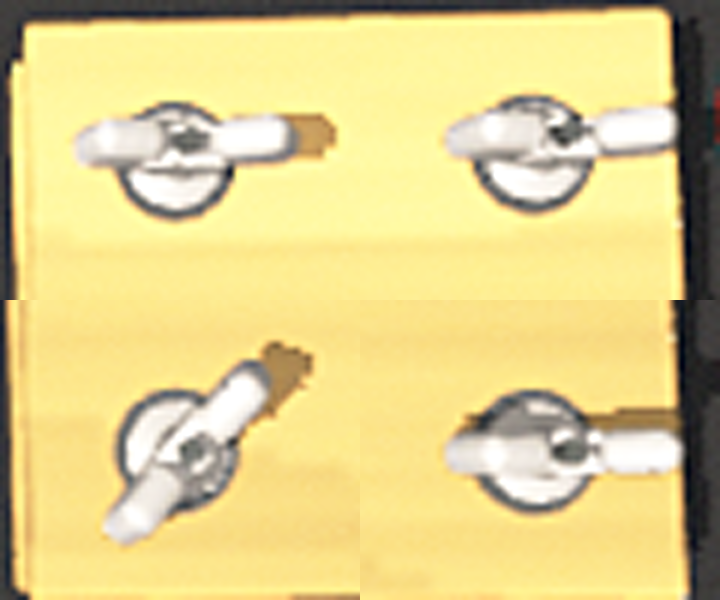

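View pics/scene0.png

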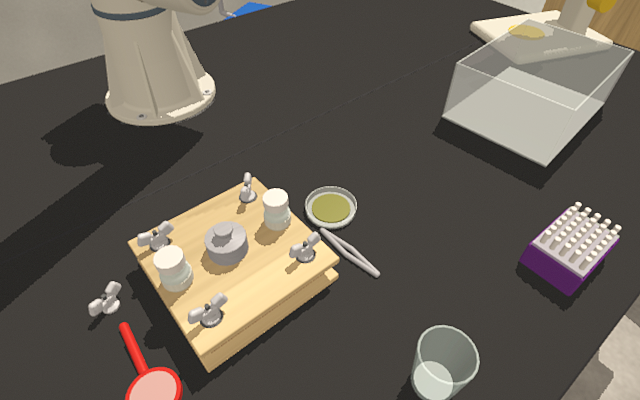

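The crops show the tight wings nearly along the image rows and the slack wings pointing up-right. Slack wing tips are at tile (122,530) and (255,375), and its foot is centred at about (178,450). The scene view confirms that the slack nut is the one nearest the robot, on its left.

```bash
python3 - <<'E'
from h import *
import pickle
f=pickle.load(open("top.pkl","rb"));print("cam",-f["R"].T@f["t"])
T={"TL":((365,127),(85,145),(288,138),(177,160)),"TR":((470,126),(92,138),(310,128),(173,152)),"SL":((368,233),(122,230),(255,75),(178,150)),"BR":((475,231),(90,153),(313,152),(173,152))}
for k,(o,a,b,c) in T.items():
    g=lambda p,z:ray(f,o[0]+p[0]/6,o[1]+p[1]/6,z)[:2]
    A,B,C=g(a,88),g(b,88),g(c,57);d=A-B
    print(k,"mid",(A+B)/2,"len",np.hypot(*d),"ang from +y",np.degrees(np.arctan2(-d[0],d[1])),"foot",C)
E
```

```text
cam [473.87101096  51.0572751  783.66972157]
TL mid [613.88024432 -43.36750902] len 46.58425495569933 ang from +y 1.1972121231805044 foot [615.64515996 -45.21534141]
TR mid [ 615.16160077 -190.46291462] len 49.58564317828133 ang from +y 1.865961126182776 foot [ 616.9461288  -194.41860927]
SL mid [465.75028867 -44.48578388] len 46.24107190398136 ang from +y 48.3435549472979 foot [465.96585508 -46.26288872]
BR mid [ 467.11490388 -191.0653014 ] len 49.642584283934816 ang from +y -0.25091394513452847 foot [ 466.98937866 -195.25531828]
```

>>> step_arm([
  {"claw": 36, "delta_pos": [25, -23.5, 0], "turn": 0},
  {"claw": 36, "delta_pos": [25, -23.5, 0], "turn": 0},
  {"claw": 36, "delta_pos": [25, -23.5, 0], "turn": 0},
  {"claw": 36, "delta_pos": [25, -23.5, 0], "turn": 0},
  {"claw": 36, "delta_pos": [25, -23.5, 0], "turn": 0},
  {"claw": 36, "delta_pos": [25, -23.5, 0], "turn": 0},
  {"claw": 36, "delta_pos": [25, -23.5, 0], "turn": 0},
  {"claw": 36, "delta_pos": [25, -23.5, 0], "turn": 0},
], force=40)

```text
clock: 0.77
eef_pos: [372.9, -301.5, 239.1]
tcp_rot: [-3.141, 0.0, 0.458]
contact_force: [0.8, -0.4, -0.3]
opening: 0.423
grasp_force: 0.0
```

>>> step_arm([
  {"claw": 36, "delta_pos": [25, -23.5, 0], "turn": 0},
  {"claw": 36, "delta_pos": [25, -23.5, 0], "turn": 0},
  {"claw": 36, "delta_pos": [25, -23.5, 0], "turn": 0},
  {"claw": 36, "delta_pos": [25, -23.5, 0], "turn": 0},
  {"claw": 36, "delta_pos": [25, -23.5, 0], "turn": 0},
  {"claw": 36, "delta_pos": [25, -23.5, 0], "turn": 0},
  {"claw": 36, "delta_pos": [25, -23.5, 0], "turn": 0},
  {"claw": 36, "delta_pos": [22, -24.5, 0], "turn": 0},
])

```text
clock: 1.43
eef_pos: [466.3, -44.8, 239.2]
tcp_rot: [3.141, -0.0, 0.459]
contact_force: [0.6, -1.3, -0.1]
opening: 0.425
grasp_force: 0.0
```

>>> step_arm([
  {"claw": 36, "delta_pos": [0, 0, 0], "turn": -0.12},
  {"claw": 36, "delta_pos": [0, 0, 0], "turn": -0.12},
  {"claw": 36, "delta_pos": [0, 0, 0], "turn": -0.12},
  {"claw": 36, "delta_pos": [0, 0, 0], "turn": -0.12},
  {"claw": 36, "delta_pos": [0, 0, 0], "turn": -0.12},
  {"claw": 36, "delta_pos": [0, 0, 0], "turn": -0.12},
  {"claw": 36, "delta_pos": [0, 0, 0], "turn": -0.12},
  {"claw": 36, "delta_pos": [0, 0, 0], "turn": -0.12},
])

```text
clock: 2.1
eef_pos: [465.5, -46.5, 239.0]
tcp_rot: [-3.141, 0.0, 1.425]
contact_force: [0.9, 0.2, -0.5]
opening: 0.422
grasp_force: 0.0
```

>>> step_arm([
  {"claw": 36, "delta_pos": [0, 0, 0], "turn": -0.12},
  {"claw": 36, "delta_pos": [0, 0, 0], "turn": -0.12},
  {"claw": 36, "delta_pos": [0, 0, 0], "turn": -0.12},
  {"claw": 36, "delta_pos": [0, 0, 0], "turn": -0.12},
  {"claw": 36, "delta_pos": [0, 0, 0], "turn": -0.12},
  {"claw": 36, "delta_pos": [0, 0, 0], "turn": -0.12},
  {"claw": 36, "delta_pos": [0, 0, 0], "turn": -0.12},
  {"claw": 36, "delta_pos": [0, 0, 0], "turn": -0.03},
])

```text
clock: 2.77
eef_pos: [465.5, -46.5, 239.0]
tcp_rot: [-3.141, -0.001, 2.296]
contact_force: [0.0, 0.6, 0.4]
opening: 0.419
grasp_force: 0.0
```

>>> step_arm([
  {"claw": 36, "delta_pos": [0, 0, 30], "turn": -0.12},
  {"claw": 36, "delta_pos": [0, 0, 30], "turn": 0},
  {"claw": 36, "delta_pos": [0, 0, 0], "turn": 0},
  {"claw": 36, "delta_pos": [0, 0, 0], "turn": 0},
])

```text
clock: 3.1
eef_pos: [464.5, -46.4, 178.4]
tcp_rot: [-3.139, -0.003, 2.408]
contact_force: [0.7, -0.2, 0.1]
opening: 0.424
grasp_force: 0.0
```

```bash
python3 - <<'E'
from rig import *
from h import *
import pickle
f=grab_frame("wrist");s=sense();pickle.dump(f,open("w.pkl","wb"));print(s["eef_pos"],s["tcp_rot"])
im=f["img"].copy()
print(-f["R"].T@f["t"])
y=np.radians(.45)
for a in (np.radians(44),np.radians(48.3),np.radians(53)):
  for k in(-28,28):
    p=proj(f,[466-k*np.sin(a),-45.5+k*np.cos(a),88]);print(a,k,p)
print(proj(f,[466,-45.5,57]))
cv2.imwrite("pics/w0.png",im[:,:,::-1])
E
```

```text
[465.70072717 -46.53587517 179.68372295] [-3.14095534e+00 -8.87112933e-04  2.40793342e+00]
[410.60181703   3.24126371 313.34804248]
0.767944870877505 -28 [319.00839581 243.98845158]
0.767944870877505 28 [324.32229967 172.98899621]
0.8429940287132611 -28 [321.72186702 244.07055254]
0.8429940287132611 28 [321.42221131 172.89670231]
0.9250245035569946 -28 [324.68655369 243.94588516]
0.9250245035569946 28 [318.25423701 173.04073622]
[321.45367369 198.21944521]
```

View pics/w0.png

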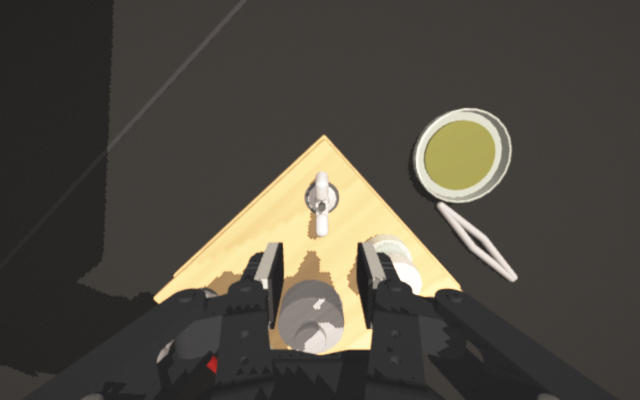

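The wrist view shows the slack nut's foot at (322,198) and its wings along (321,175)–(322,235). Both match the predicted pixels, so I'll descend.

>>> step_arm([
  {"claw": 36, "delta_pos": [0.4, 1, 20], "turn": 0},
  {"claw": 36, "delta_pos": [0, 0, 20], "turn": 0},
  {"claw": 36, "delta_pos": [0, 0, 20], "turn": 0},
  {"claw": 36, "delta_pos": [0, 0, 20], "turn": 0},
  {"claw": 36, "delta_pos": [0, 0, 15], "turn": 0},
  {"claw": 36, "delta_pos": [0, 0, 11], "turn": 0},
  {"claw": 36, "delta_pos": [0, 0, 0], "turn": 0},
  {"claw": 36, "delta_pos": [0, 0, 0], "turn": 0},
])

```text
clock: 3.82
eef_pos: [467.1, -45.6, 74.3]
tcp_rot: [3.141, 0.001, 2.408]
contact_force: [-0.2, 0.7, -0.6]
opening: 0.425
grasp_force: 0.0
```

>>> step_arm([
  {"claw": 5, "delta_pos": [0, 0, 0], "turn": 0},
  {"claw": 5, "delta_pos": [0, 0, 0], "turn": 0},
  {"claw": 5, "delta_pos": [0, 0, 0], "turn": 0},
  {"claw": 5, "delta_pos": [0, 0, 0], "turn": 0},
  {"claw": 5, "delta_pos": [0, 0, 0], "turn": 0},
  {"claw": 5, "delta_pos": [0, 0, 0], "turn": 0},
], force=40)

```text
clock: 4.32
eef_pos: [466.5, -46.4, 74.8]
tcp_rot: [-3.141, 0.002, 2.41]
contact_force: [-3.4, -6.5, 10.3]
opening: 0.101
grasp_force: 40.3
```

>>> step_arm([
  {"claw": 5, "delta_pos": [0, 0, -1], "turn": 0.05},
  {"claw": 5, "delta_pos": [0, 0, 0], "turn": 0.08},
  {"claw": 5, "delta_pos": [0, 0, 0], "turn": 0.08},
  {"claw": 5, "delta_pos": [0, 0, 0], "turn": 0.08},
  {"claw": 5, "delta_pos": [0, 0, 0], "turn": 0.08},
  {"claw": 5, "delta_pos": [0, 0, 0], "turn": 0.08},
  {"claw": 5, "delta_pos": [0, 0, 0], "turn": 0.08},
  {"claw": 5, "delta_pos": [0, 0, 0], "turn": 0.08},
])

```text
clock: 4.98
eef_pos: [466.6, -46.3, 74.9]
tcp_rot: [3.141, 0.002, 1.796]
contact_force: [0.6, -6.3, -4.9]
opening: 0.103
grasp_force: 40.9
```

>>> step_arm([
  {"claw": 5, "delta_pos": [0, 0, 0], "turn": 0.08},
  {"claw": 5, "delta_pos": [0, 0, 0], "turn": 0.08},
  {"claw": 5, "delta_pos": [0, 0, 0], "turn": 0.06},
  {"claw": 5, "delta_pos": [0, 0, 0], "turn": 0},
  {"claw": 5, "delta_pos": [0, 0, 0], "turn": 0},
  {"claw": 5, "delta_pos": [0, 0, 0], "turn": 0},
])

```text
clock: 5.48
eef_pos: [466.7, -46.3, 74.9]
tcp_rot: [3.14, 0.001, 1.579]
contact_force: [-0.7, -6.4, -6.5]
opening: 0.104
grasp_force: 40.8
```

```bash
python3 - <<'E'
from rig import *
from h import *
s=sense();print({k:s[k] for k in("eef_pos","tcp_rot","contact_force","wrist_torque","opening","grasp_force")})
f=grab_frame("top");cv2.imwrite("pics/t1.png",cv2.resize(f["img"][110:300,340:580],None,fx=3,fy=3,interpolation=2)[:,:,::-1])
E
```

```text
{'eef_pos': array([466.6532891 , -46.34023483,  74.89265993]), 'tcp_rot': array([3.14030747e+00, 1.29676396e-03, 1.57911325e+00]), 'contact_force': array([-0.70672928, -6.43911638, -6.51878815]), 'wrist_torque': array([-1.17606622, -0.19757862, -0.13682918]), 'opening': 0.10406421342631376, 'grasp_force': 40.839349776506424}
```

View pics/t1.png

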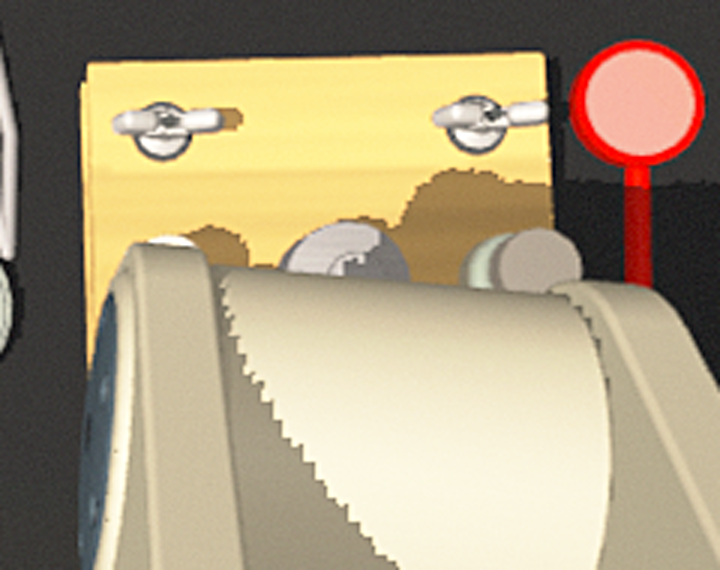

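The arm hides the nut in this view; the jars and weight are where they were. I'll open only a little, lift clear and check.

>>> step_arm([
  {"claw": 26, "delta_pos": [0, 0, 0], "turn": 0},
  {"claw": 26, "delta_pos": [0, 0, 0], "turn": 0},
  {"claw": 26, "delta_pos": [0, 0, 0], "turn": 0},
  {"claw": 26, "delta_pos": [0, 0, 0], "turn": 0},
  {"claw": 26, "delta_pos": [0, 0, -15], "turn": 0},
  {"claw": 26, "delta_pos": [0, 0, -30], "turn": 0},
  {"claw": 26, "delta_pos": [0, 0, -30], "turn": 0},
  {"claw": 26, "delta_pos": [0, 0, -30], "turn": 0},
])

```text
clock: 6.2
eef_pos: [465.7, -45.4, 180.5]
tcp_rot: [-3.141, -0.0, 1.579]
contact_force: [0.1, -0.0, -0.4]
opening: 0.304
grasp_force: 0.0
```

>>> step_arm([
  {"claw": 26, "delta_pos": [0, 0, -30], "turn": 0},
  {"claw": 26, "delta_pos": [35, 0, 0], "turn": 0},
  {"claw": 26, "delta_pos": [35, 0, 0], "turn": 0},
  {"claw": 26, "delta_pos": [35, 0, 0], "turn": 0},
  {"claw": 26, "delta_pos": [35, 0, 0], "turn": 0},
  {"claw": 26, "delta_pos": [35, 0, 0], "turn": 0},
  {"claw": 26, "delta_pos": [35, 0, 0], "turn": 0},
  {"claw": 26, "delta_pos": [0, 0, 0], "turn": 0},
])

```text
clock: 6.87
eef_pos: [464.6, 169.6, 209.8]
tcp_rot: [3.14, -0.002, 1.582]
contact_force: [-0.3, -1.0, -0.1]
opening: 0.301
grasp_force: 0.0
```

```bash
python3 - <<'E'
from rig import *
from h import *
import pickle
s=sense();print(s["eef_pos"],s["clock"])
f=grab_frame("top");pickle.dump(f,open("t2.pkl","wb"));im=f["img"]
cv2.imwrite("pics/t2.png",cv2.resize(im[110:300,340:580],None,fx=3,fy=3,interpolation=2)[:,:,::-1])
tiles=[cv2.resize(im[v-25:v+25,u-30:u+30],None,fx=6,fy=6,interpolation=cv2.INTER_CUBIC) for u,v in[(395,152),(500,151),(398,258),(505,256)]]
cv2.imwrite("pics/nuts2.png",np.vstack([np.hstack(tiles[:2]),np.hstack(tiles[2:])])[:,:,::-1])
E
```

```text
[464.61520343 169.56755011 209.75790689] 6.8667
```

View pics/t2.png

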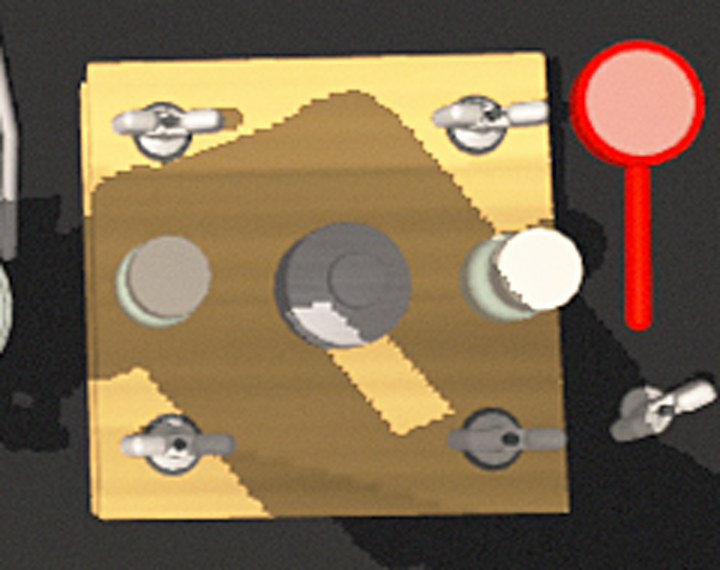

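View pics/nuts2.png

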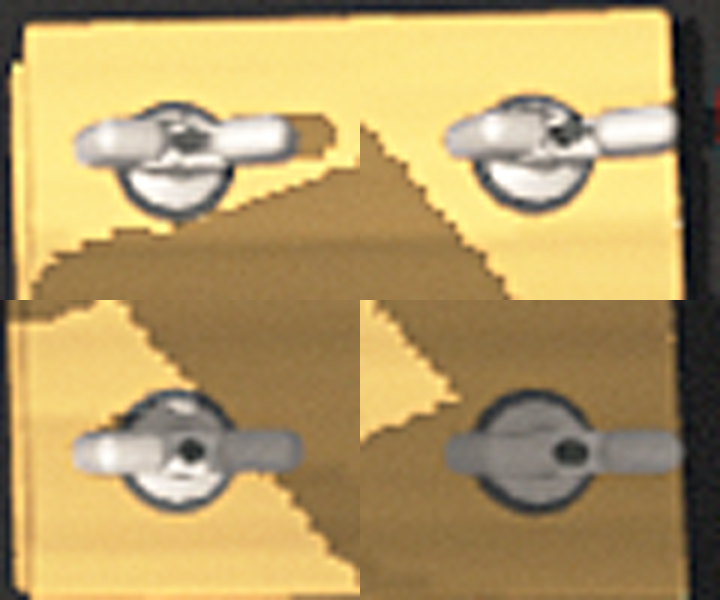

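The slack nut's wings now run from (85,452) to (292,450) in its tile, parallel to the lower-right tight nut's at about row 452. The jars stand where they were, and the gripper is clear.

```bash
python3 -c "
from rig import *
print(sign_off())"
```

```text
the job is handed in; nothing more can be done
None
```

I turned the slack nut about 0.83 rad (0.13 of a turn) clockwise and let it go; the last picture showed its wings parallel to the other three, the jars still in place and the gripper clear, and I handed the job in at about 7 s.

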